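# Extend the telescopic camera stick

### The job

The little telescopic camera stick has to be raised for filming, but a spice jar stands right against its red release button: first set the jar aside, upright on the worktop and a good hand's width (at least 12 cm, centre to centre) from the stick. Then squeeze the red button in, keep it squeezed, and pull the head of the stick straight up past the first stop to the second stop, its full length. Finish while still holding the head up there with the button squeezed in, and leave the mug, timer, tub and salt shaker where they stand.

Things in the scene. Friction and masses are not known exactly. Their poses are not given: they have to be found in the camera images.
- camera_stick: telescopic camera stick, fixed upright to the worktop by a black rubber suction foot 56 mm across; origin on the worktop under its axis, z up; its +y axis points from the stick's axis to the side that carries the red button. Black outer tube 30 mm across up to 64 mm high, then two bright tubes inside it. The foot's rubber neck gives slightly along y: about 4 N per mm at the head
- stick_grip (a point): centre of the stick's black head, which moves up with the telescope; same axes as the stick. The head is a block 30 mm along x, 40 mm along y, 42 mm high, its centre 91 mm above the worktop when pushed in; a camera plate 26 mm across with a short screw stands 11 mm above the block. The red button is on its +y face, the -y face is plain; a grip across y at this height squeezes the button
- button_face (a point): middle of the outer face of the red button, 18 mm wide and 28 mm high, level with the centre of the head; 26 mm from the stick's axis when out, 21 mm when fully in (1 mm proud of the head), so that head and button together measure 46 mm across y when out and 41 mm when squeezed
- stick_ext (a joint): how far the head is pulled out, m: 0 pushed in, 0.045 first stop, 0.090 second stop and hard end. With the button out a catch locks the head at 0 and 0.045, and at 0.090 keeps it from sinking (1 to 2 mm play); between stops the catch drags and may hold it where it is let go. With the button in (3.5 mm or more) the head slides freely through the first stop; it weighs about 1.7 N
- stick_button (a joint): how far the red button is pressed in towards the stick's axis, m: 0 out, 0.005 fully in; sprung, 2 N to start, 6 N fully in
- spice_jar_centre (a point): centre (half-way up) of the loose glass spice jar with a red lid, 45 mm across and 106 mm high, about 0.1 kg; it stands upright on the worktop on the button's side of the stick, only 4 to 9 mm from the button's face
- mug: white mug with dots, 78 mm across, 93 mm high, with a handle; loose, origin under its middle; to be left alone
- timer: round cream kitchen timer with a red knob, 70 mm across, 41 mm high; loose, origin at its underside; to be left alone
- tub: pale tub with a grey lid, 72 mm across, 81 mm high; loose, origin at its underside; to be left alone
- shaker: salt shaker with a grey cap, 44 mm across, 90 mm high; loose, origin at its underside; to be left alone
Mind the look-alikes: they are no part of the job. What is shaped like the camera_stick but purple or yellow is not meant.

How it is judged (in metres and radians):
On the way, in this order (a step that is already met when the one before it is completed fails the run):
1. the spice jar has been set aside, upright and released, at least 12 cm from the stick, which is still pushed in (horizontal distance between spice_jar_centre and camera_stick above 0.118 m and angle between spice_jar_centre's own z axis and vertical below 0.1 rad and height (world z) of spice_jar_centre below 0.08 m and contact force between the fingers and spice_jar below 0.05 N and value of joint stick_ext below 0.006 m), for 0.2 s.
2. the red button is squeezed in while the stick is still pushed in (value of joint stick_button above 0.0035 m and value of joint stick_ext below 0.02 m), for 0.05 s.
3. the head is pulled up to the second stop (value of joint stick_ext above 0.085 m), for 0.2 s.
At the end, for the whole second after the job is handed in: The fingers hold the head (more than 2 N) at the second stop, pulled out at least 85 mm of 90, with the button pressed in more than 3.5 mm, so that the hand and not the catch carries it; the spice jar stands upright on the worktop (within 0.1 rad, at rest) at least 118 mm from the stick's axis (value of joint stick_ext above 0.085 m and value of joint stick_button above 0.0035 m and contact force between the fingers and camera_stick above 2 N and horizontal distance between spice_jar_centre and camera_stick above 0.118 m and angle between spice_jar_centre's own z axis and vertical below 0.1 rad and height (world z) of spice_jar_centre below 0.08 m and linear speed of spice_jar below 0.02 m/s); the arm keeps its last pose, push and grip.
It fails at once if the spice jar is knocked over (angle between spice_jar_centre's own z axis and vertical above 0.7 rad).
It fails at once if the mug, timer, tub or salt shaker is moved more than 25 mm (distance of any of mug, timer, tub, shaker from where it was at the start of the episode above 0.025 m).
It also fails if it takes over 53 s, if anything falls off the work surface, if the arm or the gripper's body presses on something with over 40 N, if the wrist force passes 120 N, or if a joint passes its speed limit or range.

### The arm

A 6-joint arm with a two-finger parallel gripper is mounted at the origin on a cart in front of the work surface, level with it; the furniture and walls round the work are solid. World frame = base frame: x ahead of the robot, y to its left, z up, the work surface at z = 0. Lengths are in mm, angles in rad, forces in N, time in s.
With the tool pointing down it reaches from about 225 to 875 mm from the base axis. Payload 3.4 kg.
Tool frame: the origin (TCP) lies at the very end of the fingers, on their centre line; the grasp point (between the pads) lies r.grip_point_offset behind it (r.grip_point_offset is the distance from the TCP to the grasp point, in mm); z points along the fingers, y is the line along which they close (so a half turn about z gives the same grasp; the last joint's range is limited). The gripper opens to 85 mm and grips with 20 to 120 N. Pads are 22 mm wide; open, the fingers measure 114 mm over their backs; the gripper's body (76 mm by 85 mm) begins 54 mm behind the grasp point. The pads swing forward as they close: fully open they stand 13 mm farther back than shut.
Start: joints at [-1.263, 0.276, 1.505, -0, 1.361, -0.121], TCP at [239.077, -522.977, 231.328] pointing down, gripper open.
Joint ranges: [-2.89, 2.89], [-0.75, 2.08], [0.22, 2.7], [-1.18, 4.32], [0.11, 2.71], [-2.7, 2.7]. Speed limits (rad/s): [2.57, 2.57, 3.14, 3.14, 3.14, 3.14].

### API

Orientations are given as a unit quaternion [x, y, z, w].
In Python, from cell import r, vision, models gives the robot as it stands.
- The arm moves only by the tool arm_command, never from a script. Its argument "steps" is a list of rows, each an object with "slide": the shift along the tool's x, y, z in units of 2 cm (1.0 is 2 cm), a list of three; "rotation": the turn, a rotation vector about the tool's x, y, z in units of 5 degrees (1.0 is 5 degrees), a list of three; "grip": the closure, from -1 (fully open) to 1 (shut). In form: [{"slide": [tx, ty, tz], "rotation": [ax, ay, az], "grip": grip}, ...]. A call has 1 to 5 rows; each row shifts and turns the commanded pose from where the row before left it, along the tool's axes as they then stand; what a row does not reach is not made up. A row lasts 1/10 s, in which the tool goes at most 50 mm and 8.59 degrees, less where a joint would pass 70% of its speed; a pose out of reach is approached as far as the arm can. A call with a number of a shift or a turn outside -1 to 1 is refused whole. A call with a gripper value outside its range is refused whole. The fingers move at their own pace and stop on an object; "grip_force" is the grip in N (left out, the last holds). Time passes only in rows, so rows that do not move let the fingers close. It gives the time, the measured TCP pose, the force, the opening and the grip force at its end, in the units of the state.
- r.observe(): the state, without advancing time (a new reading comes with each control period).
- vision.grab_frame(name): name is "scene" or "top" or "wrist"; returns a dict with "pixels" (384x512x3 uint8, blue, green, red), "vfov" (degrees; the focal length in pixels is half the picture's height over the tangent of half this angle, whatever the lens; pixels are square), "cx", "cy" (the principal point, pixels), "distortion" ([k1, k2, p1, p2, k3] as OpenCV has them; the pictures are not rectified), "cam_to_world" (4x4, takes a point from camera to world coordinates). Camera axes: x right, y up, looking along -z (the intrinsics and any distortion apply to the point x, -y, -z); pixel columns grow to the right and rows downward; lengths in mm; the calibration is good to about 2 mm. A picture is of the moment at which its call begins. There is no depth.
- r.close_job(): hands the job in; it is judged then, once.
Trained networks look in the newest picture that a camera, given by its name, has taken for a name from the list of things; names that differ only in an ending like _2 or _b are one class to them, and where a whole thing is asked for, a point or a joint stands for the part that bears it (a point fixed in the world has none). Each returns a list of dicts, best first, with "score" (0 to 1); they miss things now and then, are a little off and sometimes report something else, mostly with a low value. They report only what shows in the picture. A call takes as long as a camera call. They do not tell look-alikes from the thing itself.
- models.find_in(target, camera): "extent" ([left, top, right, bottom] in pixels, round what is visible of it).
- models.masks_of(target, camera): "mask" (384x512 bool, what is visible of it) and "extent" ([left, top, right, bottom] in pixels, round what is visible of it).
- models.tip_of(target, camera): "xy" ([column, row] in pixels: a listed point, or the origin of a listed thing).
The state is a dict: "time_s": time; "qpos": joint angles; "qd": joint speeds; "tau": joint torques, N m; "tcp_pos": TCP position; "orientation": TCP orientation; "contact_force": force on the tool from outside, world axes, zero at the start; "moment": the same for the moment, N m; "gripper_width": finger opening in mm; "grip_force": force on a finger pad.
Only numpy, scipy, OpenCV 4.12 (cv2) and the standard library are available. Lean on these libraries where they do the work, as an engineer would, in place of code of your own. Each camera call takes 0.05 s, during which the arm holds its last target. There are 200 camera calls.

## Working session

There is one attempt and no reset: what is moved stays moved. The work goes in short steps, Python scripts to look and compute and a tool call to move; the robot and the scene stay as the last step left them, time stands still between calls to the robot, and variables do not carry over. Pictures are saved under pics/ and viewed, at most 10 in all, crops included, and the job is handed in when it is done.

Besides the shell and the picture viewer there is one more tool, called after ">>>" in YAML: its name, and indented under it one key for each argument. arm_command: Moves the arm, as the interface text tells. Its arguments: {"type":"object","properties":{"steps":{"type":"array","items":{"type":"object","properties":{"slide":{"type":"array","items":{"type":"number"}},"rotation":{"type":"array","items":{"type":"number"}},"grip":{"type":"number"}}}},"grip_force":{"type":"number"}},"required":["steps"]}

```bash
mkdir -p pics; cat > h.py <<'E'
import numpy as np, cv2
from cell import r, vision, models
def K(f):
    F=192/np.tan(np.radians(f["vfov"])/2); return np.array([[F,0,f["cx"]],[0,F,f["cy"]],[0,0,1.]])
def ray(f,uv):
    p=cv2.undistortPoints(np.array([[uv]],float),K(f),np.array(f["distortion"],float))[0,0]
    T=np.array(f["cam_to_world"]); d=T[:3,:3]@np.array([p[0],-p[1],-1]); return T[:3,3],d/np.linalg.norm(d)
def onz(f,uv,z):
    o,d=ray(f,uv); return o+d*(z-o[2])/d[2]
def proj(f,P):
    T=np.array(f["cam_to_world"]); c=(np.asarray(P,float)-T[:3,3])@T[:3,:3]; c=c*[1,-1,-1]
    return cv2.projectPoints(c[None],np.zeros(3),np.zeros(3),K(f),np.array(f["distortion"],float))[0][0,0]
def tri(*fr):
    A=np.zeros((3,3));b=np.zeros(3)
    for f,uv in fr:
        o,d=ray(f,uv);M=np.eye(3)-np.outer(d,d);A+=M;b+=M@o
    return np.linalg.solve(A,b)
E
python3 - <<'E'
from h import *
print(r.grip_point_offset, r.observe()["orientation"])
fs={c:vision.grab_frame(c) for c in("scene","top")}
cv2.imwrite("pics/a.png",fs["scene"]["pixels"]);cv2.imwrite("pics/b.png",fs["top"]["pixels"])
for c in fs:
    print(c,np.round(np.array(fs[c]["cam_to_world"])[:3,3]),fs[c]["vfov"])
    for t in["camera_stick","stick_grip","button_face","spice_jar_centre","mug","timer","tub","shaker"]:
        print(t,[(round(d["score"],2),np.round(d["xy"]).tolist()) for d in models.tip_of(t,c)][:4])
E
```

```text
18.700000000000003 [ 9.77101947e-01  2.12769773e-01 -7.74120973e-05 -8.95754845e-04]
scene [   6.  722. 1059.] 47.09819087251356
camera_stick [(0.77, [258.0, 200.0]), (0.65, [293.0, 220.0]), (0.64, [257.0, 233.0])]
stick_grip [(0.63, [259.0, 181.0]), (0.55, [287.0, 197.0]), (0.5, [257.0, 213.0])]
button_face [(0.5, [250.0, 218.0]), (0.4, [257.0, 188.0]), (0.37, [283.0, 200.0])]
spice_jar_centre [(0.65, [246.0, 236.0])]
mug [(0.96, [344.0, 161.0])]
timer [(0.5, [286.0, 163.0])]
tub [(0.68, [141.0, 273.0])]
shaker [(0.84, [172.0, 211.0])]
top [ 494.   39. 1115.] 55.20221425768335
camera_stick [(0.76, [271.0, 233.0]), (0.6, [270.0, 195.0])]
stick_grip [(0.75, [270.0, 190.0]), (0.46, [235.0, 217.0]), (0.46, [275.0, 237.0])]
button_face [(0.36, [234.0, 217.0]), (0.16, [202.0, 144.0])]
spice_jar_centre [(0.59, [219.0, 221.0])]
mug [(0.76, [374.0, 232.0])]
timer [(0.57, [331.0, 188.0])]
tub [(0.77, [138.0, 164.0])]
shaker [(0.65, [205.0, 143.0])]
```

```bash
python3 - <<'E'
import cv2
a=cv2.imread("pics/a.png");b=cv2.imread("pics/b.png")
cv2.imwrite("pics/a2.png",cv2.resize(a[130:310,110:390],None,fx=2.8,fy=2.8,interpolation=2))
cv2.imwrite("pics/b2.png",cv2.resize(b[100:300,110:420],None,fx=2.5,fy=2.5,interpolation=2))
E
```

```text
(no output)
```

View pics/a2.png

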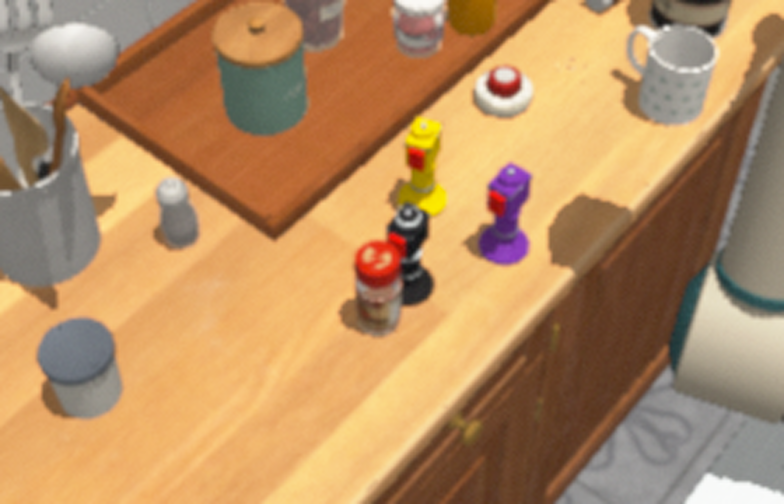

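View pics/b2.png

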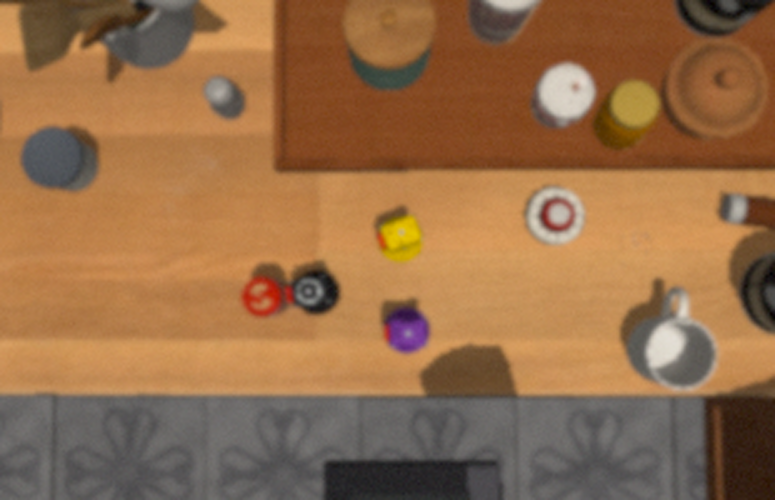

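The crops show three stick look-alikes in the top view: yellow at (270,193), purple at (273,232) and black at (235,217). The black one fits the description: black head, with the red-lidded jar at (215,218) against its red button. The second crop already confirms it. Next I work out the positions.

```bash
python3 - <<'E'
from h import *
T=vision.grab_frame("top");S=vision.grab_frame("scene")
print("plate",onz(T,(234.4,216.4),123),tri((T,(234.4,216.4)),(S,(256.1,205.7))))
print("lid",onz(T,(214.8,218.4),106),tri((T,(214.8,218.4)),(S,(245,221.8))))
for t,h in[("mug",0),("timer",0),("tub",0),("shaker",0)]:
    print(t,[onz(f,models.tip_of(t,c)[0]["xy"],h).round() for f,c in((T,"top"),(S,"scene"))])
print("yellow",onz(T,(270,192),123),"purple",onz(T,(273,229),123))
for t in("spice_jar_centre","stick_grip"):
    for m in models.masks_of(t,"top"): print(t,m["score"],np.round(m["extent"]))
o=r.observe();print(o["tcp_pos"],o["gripper_width"])
for p in[(400,0),(500,0),(700,0),(350,100)]: pass
E
```

```text
plate [504.398773   125.37364626 123.        ] [504.1506363  125.71905363 116.44096866]
lid [499.16694117 180.9343381  106.        ] [498.3831483  180.73968521 103.23120054]
mug [array([ 463., -285.,    0.]), array([ 459., -291.,    0.])]
timer [array([ 588., -156.,    0.]), array([ 600., -152.,    0.])]Traceback (most recent call last):
  File "<stdin>", line 6, in <module>
IndexError: list index out of range
```

>>> arm_command:
  steps:
    - {"slide": [1, -1, 0], "rotation": [0, 0, 0], "grip": -1}
    - {"slide": [1, -1, 0], "rotation": [0, 0, 0], "grip": -1}
    - {"slide": [1, -1, 0], "rotation": [0, 0, 0], "grip": -1}
    - {"slide": [1, -1, 0], "rotation": [0, 0, 0], "grip": -1}
    - {"slide": [1, -1, 0], "rotation": [0, 0, 0], "grip": -1}

```text
time_s: 1.8
tcp_pos: [288.7, -389.4, 231.4]
orientation: [0.977, 0.213, 0.0, 0.0]
contact_force: [0.4, -0.1, -0.4]
gripper_width: 85.9
grip_force: 0.0
```

>>> arm_command:
  steps:
    - {"slide": [1, -1, 0], "rotation": [0, 0, 0], "grip": -1}
    - {"slide": [1, -1, 0], "rotation": [0, 0, 0], "grip": -1}
    - {"slide": [1, -1, 0], "rotation": [0, 0, 0], "grip": -1}
    - {"slide": [1, -1, 0], "rotation": [0, 0, 0], "grip": -1}
    - {"slide": [1, -1, 0], "rotation": [0, 0, 0], "grip": -1}

```text
time_s: 2.3
tcp_pos: [338.1, -256.9, 231.5]
orientation: [0.977, 0.213, 0.0, 0.0]
contact_force: [0.1, -0.5, 0.4]
gripper_width: 85.2
grip_force: 0.0
```

>>> arm_command:
  steps:
    - {"slide": [1, -1, 0], "rotation": [0, 0, 0], "grip": -1}
    - {"slide": [1, -1, 0], "rotation": [0, 0, 0], "grip": -1}
    - {"slide": [1, -1, 0], "rotation": [0, 0, 0], "grip": -1}
    - {"slide": [1, -1, 0], "rotation": [0, 0, 0], "grip": -1}
    - {"slide": [1, -1, 0], "rotation": [0, 0, 0], "grip": -1}

```text
time_s: 2.8
tcp_pos: [387.5, -124.3, 231.5]
orientation: [0.977, 0.213, 0.0, 0.0]
contact_force: [0.5, -0.4, 0.1]
gripper_width: 85.3
grip_force: 0.0
```

>>> arm_command:
  steps:
    - {"slide": [1, -1, 0], "rotation": [0, 0, 0], "grip": -1}
    - {"slide": [1, -1, 0], "rotation": [0, 0, 0], "grip": -1}
    - {"slide": [1, -1, 0], "rotation": [0, 0, 0], "grip": -1}
    - {"slide": [1, -1, 0], "rotation": [0, 0, 0], "grip": -1}
    - {"slide": [1, -1, 0], "rotation": [0, 0, 0], "grip": -1}

```text
time_s: 3.3
tcp_pos: [436.9, 8.3, 231.5]
orientation: [0.977, 0.213, 0.0, 0.0]
contact_force: [0.6, -0.4, 0.4]
gripper_width: 85.4
grip_force: 0.0
```

>>> arm_command:
  steps:
    - {"slide": [1, -1, 0], "rotation": [0, 0, 0], "grip": -1}
    - {"slide": [1, -1, 0], "rotation": [0, 0, 0], "grip": -1}
    - {"slide": [1, -1, 0], "rotation": [0, 0, 0], "grip": -1}
    - {"slide": [1, -1, 0], "rotation": [0, 0, 0], "grip": -1}
    - {"slide": [1, -1, 0], "rotation": [0, 0, 0], "grip": -1}

```text
time_s: 3.8
tcp_pos: [486.2, 140.8, 231.4]
orientation: [0.977, 0.213, 0.0, 0.0]
contact_force: [-0.2, 0.2, 0.4]
gripper_width: 85.7
grip_force: 0.0
```

>>> arm_command:
  steps:
    - {"slide": [0, 0, 0], "rotation": [0, 0, -1], "grip": -1}
    - {"slide": [0, 0, 0], "rotation": [0, 0, -1], "grip": -1}
    - {"slide": [0, 0, 0], "rotation": [0, 0, -1], "grip": -1}
    - {"slide": [0, 0, 0], "rotation": [0, 0, -1], "grip": -1}
    - {"slide": [0, 0, 0], "rotation": [0, 0, -1], "grip": -1}

```text
time_s: 4.3
tcp_pos: [485.9, 139.8, 231.3]
orientation: [0.907, 0.421, 0.0, 0.0]
contact_force: [0.6, 0.2, -0.3]
gripper_width: 85.3
grip_force: 0.0
```

>>> arm_command:
  steps:
    - {"slide": [0, 0, 0], "rotation": [0, 0, -1], "grip": -1}
    - {"slide": [0, 0, 0], "rotation": [0, 0, -1], "grip": -1}
    - {"slide": [0, 0, 0], "rotation": [0, 0, -1], "grip": -1}
    - {"slide": [0, 0, 0], "rotation": [0, 0, -1], "grip": -1}
    - {"slide": [0, 0, 0], "rotation": [0, 0, -1], "grip": -1}

```text
time_s: 4.8
tcp_pos: [485.9, 139.6, 231.3]
orientation: [0.795, 0.607, 0.0, 0.0]
contact_force: [0.5, -1.5, 0.4]
gripper_width: 85.3
grip_force: 0.0
```

>>> arm_command:
  steps:
    - {"slide": [0, 0, 0], "rotation": [0, 0, -1], "grip": -1}
    - {"slide": [0, 0, 0], "rotation": [0, 0, -1], "grip": -1}
    - {"slide": [0, 0, 0], "rotation": [0, 0, -1], "grip": -1}

```text
time_s: 5.1
tcp_pos: [485.9, 139.6, 231.3]
orientation: [0.709, 0.706, 0.0, 0.0]
contact_force: [0.1, 0.0, -0.3]
gripper_width: 85.9
grip_force: 0.0
```

```bash
python3 - <<'E'
from h import *
W=vision.grab_frame("wrist");o=r.observe()
print(o["time_s"],o["tcp_pos"],o["orientation"],o["qpos"],o["gripper_width"]);print(np.round(W["cam_to_world"],3),W["vfov"])
cv2.imwrite("pics/w1.png",W["pixels"])
for t in("stick_grip","button_face","spice_jar_centre"): print(t,[(round(d["score"],2),np.round(d["xy"]).tolist()) for d in models.tip_of(t,"wrist")][:4])
print(proj(W,[504,125.5,123]),proj(W,[499,181,106]))
E
```

```text
5.15 [485.92234767 139.64727165 231.33455186] [7.07729921e-01 7.06483085e-01 2.94819076e-05 8.64236807e-05] [ 1.42219582e-01  1.71046189e-01  1.64662868e+00 -1.06308403e-04
  1.32376703e+00  1.44008862e-01] 85.37358835411057
[[ 1.00000e+00  3.00000e-03  2.00000e-03  4.84903e+02]
 [-4.00000e-03  9.60000e-01  2.80000e-01  2.11107e+02]
 [-1.00000e-03 -2.80000e-01  9.60000e-01  3.74539e+02]
 [ 0.00000e+00  0.00000e+00  0.00000e+00  1.00000e+00]] 68.72428461977395
stick_grip [(0.96, [327.0, 271.0]), (0.79, [228.0, 277.0]), (0.61, [271.0, 185.0])]
button_face [(0.7, [317.0, 248.0]), (0.68, [227.0, 257.0]), (0.62, [270.0, 162.0])]
spice_jar_centre []
[273.22708377 199.07987179] [267.70975919 137.81371305]
```

View pics/w1.png

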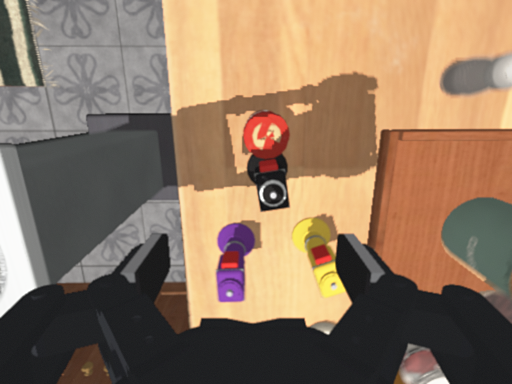

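The wrist view shows the black stick's plate near (271,193), its red button near (267,166) and the jar lid near (266,134). Purple is at (231,285) and yellow at (328,275). I'll enlarge a crop to confirm.

```bash
python3 - <<'E'
import cv2
a=cv2.imread("pics/w1.png")
cv2.imwrite("pics/w1c.png",cv2.resize(a[100:220,220:320],None,fx=5,fy=5,interpolation=2))
E
```

```text
(no output)
```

View pics/w1c.png

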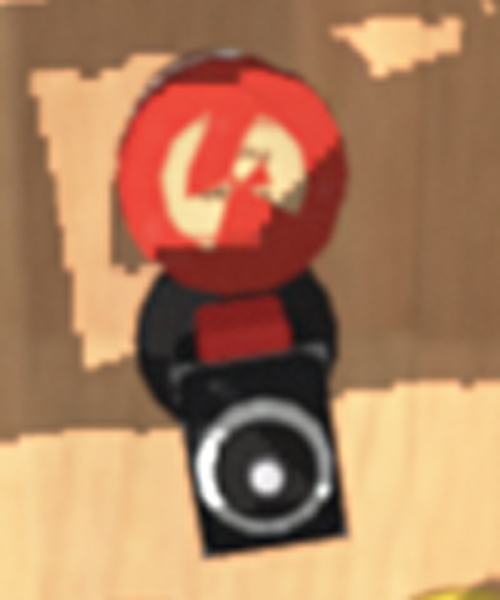

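```bash
python3 - <<'E'
from h import *
W=vision.grab_frame("wrist")
q=lambda a,b:(220+a/5-.4,100+b/5-.4)
print("plate",onz(W,q(264,465),121));print("lid",onz(W,q(233,176),106))
c=[onz(W,q(*p),112)[:2] for p in((176,372),(326,350),(347,535),(205,556))];print(np.round(c,1),np.mean(c,0))
for i,j in((3,0),(2,1),(0,1),(3,2)):
    d=c[j]-c[i];print(np.linalg.norm(d).round(1),np.degrees(np.arctan2(d[1],d[0])).round(1))
print("foot?",onz(W,q(237,345),8))
for n,p in(("yel",(333,290)),("pur",(231,298))): print(n,onz(W,p,121))
print("shaker",onz(W,(510,70),85))
E
```

```text
plate [503.2049093 131.1959833 121.       ]
lid [497.77017176 183.75566013 106.        ]
[[486.7 147.2]
 [515.4 151.3]
 [520.5 113.6]
 [492.3 109.4]] [503.73162209 130.40045272]
38.2 98.3
38.0 97.6
29.0 8.1
28.5 8.5
foot? [503.61352826 129.20748175   8.        ]
yel [567.95298264  23.47260815 121.        ]
pur [460.5322864   14.34545589 121.        ]
shaker [729.1227226  239.68055098  85.        ]
```

>>> arm_command:
  steps:
    - {"slide": [0.8, 0.2, 0], "rotation": [0, 0, 0], "grip": -1}
    - {"slide": [0.8, 0.2, 0], "rotation": [0, 0, 0], "grip": -1}
    - {"slide": [0.7, 0.2, 0], "rotation": [0, 0, 0], "grip": -1}
    - {"slide": [0, 0, 1], "rotation": [0, 0, 0], "grip": -1}
    - {"slide": [0, 0, 1], "rotation": [0, 0, 0], "grip": -1}

```text
time_s: 5.85
tcp_pos: [499.2, 187.5, 191.2]
orientation: [0.709, 0.705, 0.001, 0.0]
contact_force: [0.6, -1.4, -0.3]
gripper_width: 85.4
grip_force: 0.0
```

>>> arm_command:
  steps:
    - {"slide": [0, 0, 1], "rotation": [0, 0, 0], "grip": -1}
    - {"slide": [0, 0, 1], "rotation": [0, 0, 0], "grip": -1}
    - {"slide": [0, 0, 1], "rotation": [0, 0, 0], "grip": -1}
    - {"slide": [0, 0, 0], "rotation": [0, 0, 0], "grip": -1}

```text
time_s: 6.25
tcp_pos: [496.4, 186.3, 128.6]
orientation: [0.709, 0.705, -0.003, -0.002]
contact_force: [0.1, -0.5, 0.1]
gripper_width: 85.6
grip_force: 0.0
```

```bash
python3 - <<'E'
from h import *
T=vision.grab_frame("top");W=vision.grab_frame("wrist");o=r.observe()
print(o["time_s"],o["tcp_pos"],o["contact_force"])
cv2.imwrite("pics/w2.png",np.hstack([cv2.resize(T["pixels"][180:250,180:270],(360,280)),cv2.resize(W["pixels"],(374,280))]))
E
```

```text
6.35 [498.53506128 186.45932847 131.26991392] [0.74781587 1.29610178 0.6621443 ]
```

View pics/w2.png

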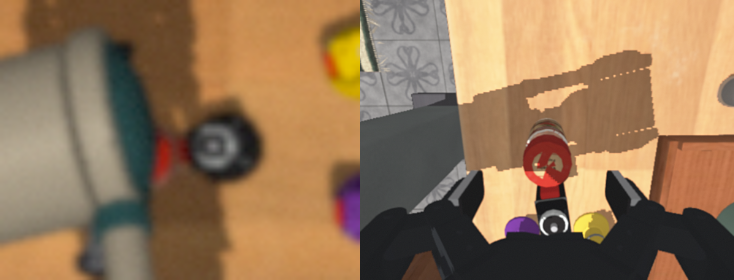

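The wrist picture shows the jar lid at (547,160) centred between the open fingers, with the stick below it at (553,222). I'll descend and grip gently.

>>> arm_command:
  steps:
    - {"slide": [0, 0, 0.8], "rotation": [0, 0, 0], "grip": -1}
    - {"slide": [0, 0, 0.8], "rotation": [0, 0, 0], "grip": -1}
    - {"slide": [0, 0, 0.8], "rotation": [0, 0, 0], "grip": -1}
    - {"slide": [0, 0, 0.8], "rotation": [0, 0, 0], "grip": -1}
    - {"slide": [0, 0, 0.4], "rotation": [0, 0, 0], "grip": -1}

```text
time_s: 6.85
tcp_pos: [498.8, 186.0, 59.4]
orientation: [0.71, 0.704, 0.0, 0.0]
contact_force: [0.3, -0.7, 0.4]
gripper_width: 85.3
grip_force: 0.0
```

>>> arm_command:
  grip_force: 25
  steps:
    - {"slide": [0, 0, 0], "rotation": [0, 0, 0], "grip": 0}
    - {"slide": [0, 0, 0], "rotation": [0, 0, 0], "grip": 0.3}
    - {"slide": [0, 0, 0], "rotation": [0, 0, 0], "grip": 1}
    - {"slide": [0, 0, 0], "rotation": [0, 0, 0], "grip": 1}
    - {"slide": [0, 0, 0], "rotation": [0, 0, 0], "grip": 1}

```text
time_s: 7.35
tcp_pos: [499.2, 185.8, 60.4]
orientation: [0.71, 0.704, 0.001, 0.001]
contact_force: [-0.4, -0.6, 5.5]
gripper_width: 43.5
grip_force: 25.3
```

>>> arm_command:
  steps:
    - {"slide": [0, 0, 0], "rotation": [0, 0, 0], "grip": 1}
    - {"slide": [0, 0, 0], "rotation": [0, 0, 0], "grip": 1}
    - {"slide": [0, 0, 0], "rotation": [0, 0, 0], "grip": 1}

```text
time_s: 7.65
tcp_pos: [499.2, 185.8, 60.4]
orientation: [0.71, 0.704, 0.001, 0.001]
contact_force: [-0.2, -0.2, 5.4]
gripper_width: 43.6
grip_force: 25.3
```

>>> arm_command:
  steps:
    - {"slide": [0, 0, -0.4], "rotation": [0, 0, 0], "grip": 1}
    - {"slide": [0, 0, -0.6], "rotation": [0, 0, 0], "grip": 1}
    - {"slide": [0.5, 0, 0], "rotation": [0, 0, 0], "grip": 1}
    - {"slide": [0.7, 0, 0], "rotation": [0, 0, 0], "grip": 1}
    - {"slide": [0.8, 0, 0], "rotation": [0, 0, 0], "grip": 1}

```text
time_s: 8.15
tcp_pos: [498.3, 226.7, 79.1]
orientation: [0.71, 0.704, -0.0, -0.0]
contact_force: [-0.6, 0.2, -1.6]
gripper_width: 43.7
grip_force: 25.7
```

>>> arm_command:
  steps:
    - {"slide": [0.9, 0, 0], "rotation": [0, 0, 0], "grip": 1}
    - {"slide": [0.9, 0, 0], "rotation": [0, 0, 0], "grip": 1}
    - {"slide": [0.8, 0, 0], "rotation": [0, 0, 0], "grip": 1}
    - {"slide": [0.6, 0, 0], "rotation": [0, 0, 0], "grip": 1}
    - {"slide": [0.3, 0, 0], "rotation": [0, 0, 0], "grip": 1}

```text
time_s: 8.65
tcp_pos: [498.9, 297.2, 79.0]
orientation: [0.709, 0.705, -0.0, -0.0]
contact_force: [0.2, 0.2, -0.6]
gripper_width: 43.7
grip_force: 25.7
```

>>> arm_command:
  steps:
    - {"slide": [0, 0, 0], "rotation": [0, 0, 0], "grip": 1}
    - {"slide": [0, 0, 0.4], "rotation": [0, 0, 0], "grip": 1}
    - {"slide": [0, 0, 0.4], "rotation": [0, 0, 0], "grip": 1}
    - {"slide": [0, 0, 0.1], "rotation": [0, 0, 0], "grip": 1}
    - {"slide": [0, 0, 0], "rotation": [0, 0, 0], "grip": 1}

```text
time_s: 9.15
tcp_pos: [498.8, 294.8, 60.7]
orientation: [0.71, 0.704, -0.001, -0.0]
contact_force: [-0.5, -0.1, -0.9]
gripper_width: 43.9
grip_force: 25.7
```

```bash
python3 - <<'E'
from h import *
T=vision.grab_frame("top");S=vision.grab_frame("scene");o=r.observe()
print(o["time_s"],o["tcp_pos"],o["orientation"],o["contact_force"],o["gripper_width"])
cv2.imwrite("pics/w3.png",np.hstack([cv2.resize(T["pixels"][160:260,140:260],(384,320)),cv2.resize(S["pixels"][180:280,180:300],(384,320))]))
E
```

```text
9.25 [499.11061838 295.11766867  60.99683134] [ 7.09997979e-01  7.04203687e-01 -1.90774648e-04 -1.46284066e-05] [ 0.11369696  0.09768226 -0.45313131] 43.93604519813958
```

View pics/w3.png

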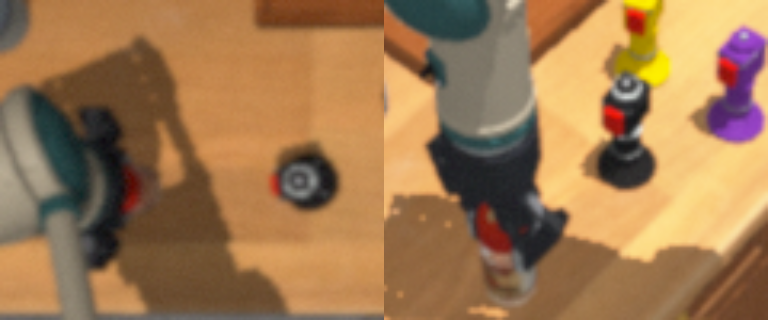

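The jar is held upright in the fingers, well clear of the stick. I'll lower it the last millimetre and release it.

>>> arm_command:
  steps:
    - {"slide": [0, 0, 0.05], "rotation": [0, 0, 0], "grip": 1}
    - {"slide": [0, 0, 0.03], "rotation": [0, 0, 0], "grip": 1}
    - {"slide": [0, 0, 0], "rotation": [0, 0, 0], "grip": 1}

```text
time_s: 9.55
tcp_pos: [499.4, 295.6, 60.4]
orientation: [0.71, 0.704, 0.0, 0.0]
contact_force: [-0.7, -0.0, 5.1]
gripper_width: 43.6
grip_force: 25.9
```

>>> arm_command:
  steps:
    - {"slide": [0, 0, 0], "rotation": [0, 0, 0], "grip": -0.2}
    - {"slide": [0, 0, 0], "rotation": [0, 0, 0], "grip": -0.5}
    - {"slide": [0, 0, 0], "rotation": [0, 0, 0], "grip": -1}
    - {"slide": [0, 0, 0], "rotation": [0, 0, 0], "grip": -1}
    - {"slide": [0, 0, 0], "rotation": [0, 0, 0], "grip": -1}

```text
time_s: 10.05
tcp_pos: [499.1, 295.6, 59.5]
orientation: [0.71, 0.704, -0.0, 0.0]
contact_force: [-0.0, -0.4, -0.9]
gripper_width: 85.7
grip_force: 0.0
```

>>> arm_command:
  steps:
    - {"slide": [0, 0, -0.8], "rotation": [0, 0, 0], "grip": -1}
    - {"slide": [0, 0, -1], "rotation": [0, 0, 0], "grip": -1}
    - {"slide": [0, 0, -1], "rotation": [0, 0, 0], "grip": -1}
    - {"slide": [0, 0, -1], "rotation": [0, 0, 0], "grip": -1}
    - {"slide": [0, 0, -1], "rotation": [0, 0, 0], "grip": -1}

```text
time_s: 10.55
tcp_pos: [499.0, 295.5, 156.4]
orientation: [0.71, 0.704, -0.0, 0.0]
contact_force: [0.2, 0.7, 0.1]
gripper_width: 85.3
grip_force: 0.0
```

>>> arm_command:
  steps:
    - {"slide": [0, 0, -1], "rotation": [0, 0, 0], "grip": -1}
    - {"slide": [0, 0, -1], "rotation": [0, 0, 0], "grip": -1}
    - {"slide": [0, 0, -1], "rotation": [0, 0, 0], "grip": -1}
    - {"slide": [-1, 0.1, -0.2], "rotation": [0, 0, 0], "grip": -1}
    - {"slide": [-1, 0.1, 0], "rotation": [0, 0, 0], "grip": -1}

```text
time_s: 11.05
tcp_pos: [503.4, 255.7, 220.9]
orientation: [0.709, 0.705, 0.001, 0.001]
contact_force: [-0.4, 0.2, -0.4]
gripper_width: 85.5
grip_force: 0.0
```

>>> arm_command:
  steps:
    - {"slide": [-1, 0, 0], "rotation": [0, 0, 0], "grip": -1}
    - {"slide": [-1, 0, 0], "rotation": [0, 0, 0], "grip": -1}
    - {"slide": [-1, 0, 0], "rotation": [0, 0, 0], "grip": -1}
    - {"slide": [-1, 0, 0], "rotation": [0, 0, 0], "grip": -1}
    - {"slide": [-1, 0, 0], "rotation": [0, 0, 0], "grip": -1}

```text
time_s: 11.55
tcp_pos: [501.9, 154.7, 219.6]
orientation: [0.71, 0.704, -0.0, 0.0]
contact_force: [0.9, -0.2, -0.1]
gripper_width: 85.2
grip_force: 0.0
```

>>> arm_command:
  steps:
    - {"slide": [-1, 0, 0], "rotation": [0, 0, 0], "grip": -1}
    - {"slide": [-0.2, 0, 0], "rotation": [0, 0, 1], "grip": -1}
    - {"slide": [0, 0, 0], "rotation": [0, 0, 1], "grip": -1}
    - {"slide": [0, 0, 0], "rotation": [0, 0, 1], "grip": -1}
    - {"slide": [0, 0, 0], "rotation": [0, 0, 1], "grip": -1}

```text
time_s: 12.05
tcp_pos: [501.8, 131.3, 219.6]
orientation: [0.822, 0.569, -0.0, 0.0]
contact_force: [-0.3, 0.5, 0.0]
gripper_width: 85.2
grip_force: 0.0
```

>>> arm_command:
  steps:
    - {"slide": [0, 0, 0], "rotation": [0, 0, 1], "grip": -1}
    - {"slide": [0, 0, 0], "rotation": [0, 0, 1], "grip": -1}
    - {"slide": [0, 0, 0], "rotation": [0, 0, 1], "grip": -1}
    - {"slide": [0, 0, 0], "rotation": [0, 0, 1], "grip": -1}
    - {"slide": [0, 0, 0], "rotation": [0, 0, 1], "grip": -1}

```text
time_s: 12.55
tcp_pos: [501.7, 131.5, 219.6]
orientation: [0.926, 0.378, -0.0, 0.0]
contact_force: [0.3, 0.1, -0.4]
gripper_width: 85.2
grip_force: 0.0
```

>>> arm_command:
  steps:
    - {"slide": [0, 0, 0], "rotation": [0, 0, 1], "grip": -1}
    - {"slide": [0, 0, 0], "rotation": [0, 0, 1], "grip": -1}
    - {"slide": [0, 0, 0], "rotation": [0, 0, 1], "grip": -1}
    - {"slide": [0, 0, 0], "rotation": [0, 0, 1], "grip": -1}
    - {"slide": [0, 0, 0], "rotation": [0, 0, 1], "grip": -1}

```text
time_s: 13.05
tcp_pos: [501.7, 131.5, 219.6]
orientation: [0.986, 0.168, -0.0, 0.0]
contact_force: [0.3, -0.3, 0.3]
gripper_width: 85.4
grip_force: 0.0
```

>>> arm_command:
  steps:
    - {"slide": [0, 0, 0], "rotation": [0, 0, 1], "grip": -1}
    - {"slide": [0, 0, 0], "rotation": [0, 0, 1], "grip": -1}
    - {"slide": [0, 0, 0], "rotation": [0, 0, 0.3], "grip": -1}
    - {"slide": [0, 0, 0], "rotation": [0, 0, 0], "grip": -1}

```text
time_s: 13.45
tcp_pos: [501.8, 131.5, 219.6]
orientation: [0.997, 0.071, -0.0, 0.0]
contact_force: [0.1, -0.3, -0.1]
gripper_width: 85.1
grip_force: 0.0
```

```bash
python3 - <<'E'
from h import *
W=vision.grab_frame("wrist");T=vision.grab_frame("top");o=r.observe()
print(o["time_s"],o["tcp_pos"],o["orientation"],o["qpos"],o["contact_force"])
q=o["orientation"];print("xang",2*np.degrees(np.arctan2(q[1],q[0])))
np.save("W.npy",W,allow_pickle=True);cv2.imwrite("pics/w4.png",W["pixels"])
u=proj(W,[503.5,130.5,115]);print(u,proj(W,[498,295,106]))
x,y=(u-60).astype(int).clip(0);print(x,y)
cv2.imwrite("pics/w4c.png",np.hstack([cv2.resize(W["pixels"],(427,320)),cv2.resize(W["pixels"][y:y+120,x:x+120],(360,360),interpolation=2)[:320]]))
for c in("top","wrist"):
  for t in("spice_jar_centre",): print(c,[(round(d["score"],2),np.round(d["xy"]).tolist()) for d in models.tip_of(t,c)][:4])
E
```

```text
13.55 [501.81617357 131.51197985 219.64950766] [ 9.97480778e-01  7.09372610e-02 -1.49136050e-05  5.27758078e-05] [ 1.22199440e-01  1.98454132e-01  1.64095372e+00 -1.07749581e-04
  1.30221999e+00  1.55103058e+00] [ 0.41973798  0.50850403 -0.70698427]
xang 8.135644319172034
[254.31579185 182.19599282] [ 77.25395712 160.92260531]
194 122
top []
wrist [(0.79, [109.0, 152.0])]
```

View pics/w4c.png

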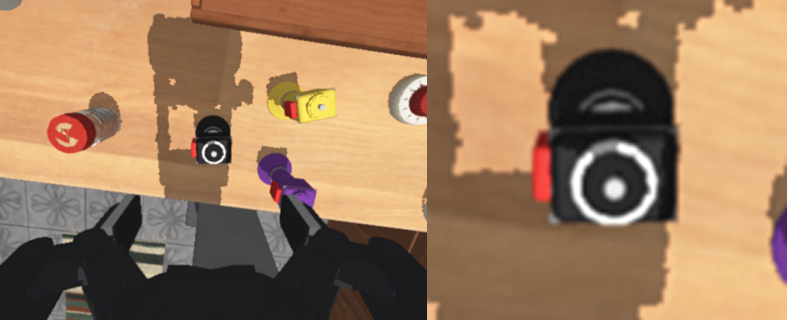

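```bash
python3 - <<'E'
from h import *
W=np.load("W.npy",allow_pickle=True).item()
q=lambda a,b:(194+(a-427)/3-.33,122+b/3-.33)
a=np.radians(8.1);X=np.array([np.cos(a),np.sin(a)]);Y=np.array([np.sin(a),-np.cos(a)])
for n,p,z in(("plate ring",(613.5,184),121),("L edge",(552,178),112),("R edge",(677,178),112),("button top outer",(535,165),105)):
    P=onz(W,q(*p),z);d=P[:2]-[501.8,131.5];print(n,P.round(1),"tool x,y",(d@X).round(1),(d@Y).round(1))
E
```

```text
plate ring [504.6 129.3 121. ] tool x,y 2.5 2.5
L edge [501.3 147.9 112. ] tool x,y 1.8 -16.3
R edge [506.8 109.7 112. ] tool x,y 1.9 22.2
button top outer [502.8 153.9 105. ] tool x,y 4.2 -22.1
```

>>> arm_command:
  steps:
    - {"slide": [0.1, 0.1, 0.4], "rotation": [0, 0, 0], "grip": -1}
    - {"slide": [0, 0, 1], "rotation": [0, 0, 0], "grip": -1}
    - {"slide": [0, 0, 1], "rotation": [0, 0, 0], "grip": -1}
    - {"slide": [0, 0, 1], "rotation": [0, 0, 0], "grip": -1}
    - {"slide": [0, 0, 1], "rotation": [0, 0, 0], "grip": -1}

```text
time_s: 14.15
tcp_pos: [504.0, 129.6, 130.4]
orientation: [0.998, 0.071, -0.0, 0.0]
contact_force: [-0.3, 0.0, -0.6]
gripper_width: 85.5
grip_force: 0.0
```

>>> arm_command:
  steps:
    - {"slide": [0, 0, 1], "rotation": [0, 0, 0], "grip": -1}
    - {"slide": [0, 0, 1], "rotation": [0, 0, 0], "grip": -1}
    - {"slide": [0, 0, 0.7], "rotation": [0, 0, 0], "grip": -1}
    - {"slide": [0, 0, 0.3], "rotation": [0, 0, 0], "grip": -1}
    - {"slide": [0, 0, 0], "rotation": [0, 0, 0], "grip": -1}

```text
time_s: 14.65
tcp_pos: [503.5, 129.6, 70.7]
orientation: [0.998, 0.07, -0.001, 0.0]
contact_force: [0.2, 0.1, 0.3]
gripper_width: 85.7
grip_force: 0.0
```

>>> arm_command:
  grip_force: 40
  steps:
    - {"slide": [0, 0, 0], "rotation": [0, 0, 0], "grip": -0.2}
    - {"slide": [0, 0, 0], "rotation": [0, 0, 0], "grip": 0}
    - {"slide": [0, 0, 0], "rotation": [0, 0, 0], "grip": 0.3}
    - {"slide": [0, 0, 0], "rotation": [0, 0, 0], "grip": 1}
    - {"slide": [0, 0, 0], "rotation": [0, 0, 0], "grip": 1}

```text
time_s: 15.15
tcp_pos: [505.0, 129.5, 72.9]
orientation: [0.997, 0.071, 0.001, 0.0]
contact_force: [0.1, -1.4, 5.9]
gripper_width: 39.4
grip_force: 41.9
```

>>> arm_command:
  steps:
    - {"slide": [0, 0, 0], "rotation": [0, 0, 0], "grip": 1}
    - {"slide": [0, 0, 0], "rotation": [0, 0, 0], "grip": 1}
    - {"slide": [0, 0, 0], "rotation": [0, 0, 0], "grip": 1}

```text
time_s: 15.45
tcp_pos: [504.9, 129.5, 72.9]
orientation: [0.997, 0.071, 0.001, 0.0]
contact_force: [0.1, -1.6, 5.9]
gripper_width: 39.8
grip_force: 42.0
```

```bash
python3 - <<'E'
from h import *
W=vision.grab_frame("wrist");S=vision.grab_frame("scene");o=r.observe()
print(o["time_s"],o["tcp_pos"],o["contact_force"],o["gripper_width"],o["grip_force"])
cv2.imwrite("pics/w5.png",np.hstack([cv2.resize(S["pixels"][150:270,200:330],(390,360),interpolation=2),cv2.resize(W["pixels"],(400,300)).copy().repeat(1,0) if 0 else cv2.resize(W["pixels"],(400,360))]))
E
```

```text
15.55 [504.96866055 129.52135976  72.94046307] [-0.46905359 -1.92735411  5.50028925] 39.45340561922273 41.95097878575325
```

View pics/w5.png

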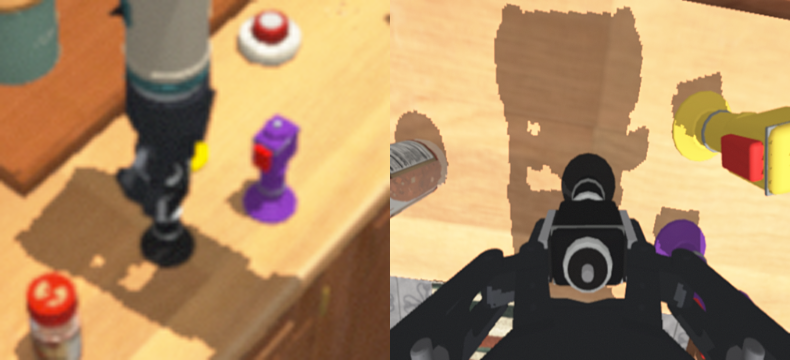

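The fingers hold the head square at about 39.5 mm. The 45 mm jar read 43.6 mm, so this is about 41 mm and the button is fully in. The jar stands clear at (50,310). Now I pull up.

>>> arm_command:
  steps:
    - {"slide": [0, 0, -0.3], "rotation": [0, 0, 0], "grip": 1}
    - {"slide": [0, 0, -0.5], "rotation": [0, 0, 0], "grip": 1}
    - {"slide": [0, 0, -0.5], "rotation": [0, 0, 0], "grip": 1}
    - {"slide": [0, 0, -0.5], "rotation": [0, 0, 0], "grip": 1}
    - {"slide": [0, 0, -0.5], "rotation": [0, 0, 0], "grip": 1}

```text
time_s: 16.05
tcp_pos: [504.7, 129.8, 118.9]
orientation: [0.998, 0.07, 0.001, 0.0]
contact_force: [3.3, -0.7, -2.8]
gripper_width: 39.8
grip_force: 41.3
```

>>> arm_command:
  steps:
    - {"slide": [0, 0, -0.5], "rotation": [0, 0, 0], "grip": 1}
    - {"slide": [0, 0, -0.5], "rotation": [0, 0, 0], "grip": 1}
    - {"slide": [0, 0, -0.5], "rotation": [0, 0, 0], "grip": 1}
    - {"slide": [0, 0, -0.3], "rotation": [0, 0, 0], "grip": 1}
    - {"slide": [0, 0, 0], "rotation": [0, 0, 0], "grip": 1}

```text
time_s: 16.55
tcp_pos: [504.5, 130.0, 154.7]
orientation: [0.998, 0.07, 0.001, -0.0]
contact_force: [3.0, 0.1, -2.1]
gripper_width: 39.5
grip_force: 41.4
```

>>> arm_command:
  steps:
    - {"slide": [0, 0, -0.2], "rotation": [0, 0, 0], "grip": 1}
    - {"slide": [0, 0, -0.1], "rotation": [0, 0, 0], "grip": 1}
    - {"slide": [0, 0, 0], "rotation": [0, 0, 0], "grip": 1}

```text
time_s: 16.85
tcp_pos: [504.4, 129.9, 159.8]
orientation: [0.998, 0.07, 0.0, -0.0]
contact_force: [3.9, -0.5, -1.4]
gripper_width: 39.7
grip_force: 41.4
```

>>> arm_command:
  steps:
    - {"slide": [0, 0, -0.1], "rotation": [0, 0, 0], "grip": 1}
    - {"slide": [0, 0, -0.05], "rotation": [0, 0, 0], "grip": 1}
    - {"slide": [0, 0, 0], "rotation": [0, 0, 0], "grip": 1}
    - {"slide": [0, 0, 0], "rotation": [0, 0, 0], "grip": 1}
    - {"slide": [0, 0, 0], "rotation": [0, 0, 0], "grip": 1}

```text
time_s: 17.35
tcp_pos: [504.3, 129.9, 162.7]
orientation: [0.998, 0.07, 0.0, -0.0]
contact_force: [4.1, 0.2, -1.2]
gripper_width: 39.9
grip_force: 41.3
```

```bash
python3 - <<'E'
from h import *
S=vision.grab_frame("scene");W=vision.grab_frame("wrist");o=r.observe()
print(o["time_s"],o["tcp_pos"],o["contact_force"],o["gripper_width"],o["grip_force"])
cv2.imwrite("pics/w6.png",np.hstack([cv2.resize(S["pixels"][150:270,200:330],(390,360),interpolation=2),cv2.resize(W["pixels"],(400,360))]))
E
```

```text
17.45 [504.32758995 129.94615704 162.72742316] [ 4.20150062  0.80095524 -1.99557934] 39.62407295092942 41.32015720009804
```

View pics/w6.png

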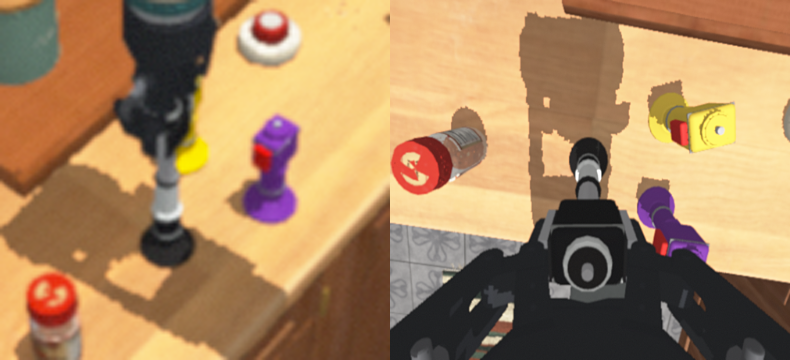

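The telescope is fully extended and the head sits unchanged between the pads. One small tug will confirm the hard stop.

>>> arm_command:
  steps:
    - {"slide": [0, 0, -0.05], "rotation": [0, 0, 0], "grip": 1}
    - {"slide": [0, 0, -0.05], "rotation": [0, 0, 0], "grip": 1}
    - {"slide": [0, 0, 0], "rotation": [0, 0, 0], "grip": 1}
    - {"slide": [0, 0, 0], "rotation": [0, 0, 0], "grip": 1}
    - {"slide": [0, 0, 0], "rotation": [0, 0, 0], "grip": 1}

```text
time_s: 17.95
tcp_pos: [503.8, 129.7, 163.1]
orientation: [0.998, 0.07, -0.001, 0.0]
contact_force: [5.7, -0.6, -10.1]
gripper_width: 39.7
grip_force: 42.3
```

The stop is felt: about 10 N of pull at a rise of 90 mm. Handing in.

```bash
python3 -c "
from h import *
print(r.close_job())"
```

```text
the job is handed in; nothing more can be done
None
```

I handed the job in with the jar standing upright about 16 cm from the black stick and the head held at the second stop (about 90 mm up, stop felt at 10 N) with the button squeezed in; the hand-in gave no verdict, and nothing touched the mug, timer, tub or shaker as far as I could see.

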